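# Feel the platen gap of a bench press with a taper gauge

## Robot

A 6-joint arm with a two-finger parallel gripper is mounted at the origin on the work surface. World frame = base frame: x ahead of the robot, y to its left, z up, the work surface at z = 0. Lengths are in mm, angles in rad, forces in N, time in s.
With the tool pointing down it reaches from about 275 to 750 mm from the base axis. Payload 10.2 kg.
Tool frame: the origin (TCP) lies at the very end of the fingers, on their centre line; the grasp point (between the pads) lies 19 mm behind it; x points along the fingers, z is the direction in which the jaws open and shut, and the axes are right-handed (so a half turn about x gives the same grasp; the last joint's range is limited). The gripper opens to 85 mm and grips with 20 to 120 N. Pads are 22 mm wide; open, the fingers measure 114 mm over their backs; the gripper's body (76 mm by 85 mm) begins 54 mm behind the grasp point. The pads swing forward as they close: fully open they stand 13 mm farther back than shut.
Start: joints at [0.983, 0.313, 1.498, -0, 1.331, -0.223], TCP at [187.313, 490.454, 231.294] pointing down, gripper open.
Joint ranges: [-2.94, 2.94], [-0.97, 2.17], [0.19, 2.56], [-1.23, 4.37], [0.02, 3.11], [-2.88, 2.88]. Speed limits (rad/s): [2.39, 2.39, 3.01, 3.14, 3.14, 3.14].

## Interface

Orientations are given as a unit quaternion [w, x, y, z].
In Python, from rig import sense, vision, job gives the robot as it stands. The module is installed in compiled form; this text tells all that it offers.
- The arm moves only by the shell command python3 -m pendant 'ROWS' [FORCE]. ROWS is JSON, a list of rows, each a list of 7 numbers: the turn, a rotation vector about the tool's x, y, z in rad, then the shift along the tool's x, y, z in cm, then the opening, from 0 (shut) to 1 (fully open). A call has exactly 5 rows; each row is the pose to reach, as a shift and turn from the pose commanded when the call began, along the tool's axes at that moment; what a row does not reach only later rows make up. A row lasts 1/8 s, in which the tool goes at most 62.5 mm and 10.7 degrees, less where a joint would pass 70% of its speed; a pose out of reach is approached as far as the arm can. A call with a gripper value outside its range is refused whole. The fingers move at their own pace and stop on an object; FORCE is the grip in N (left out, the last holds). Time passes only in rows, so rows that repeat a pose let the fingers close, or fill a call up. It gives the time, the measured TCP pose, the force and the opening at its end, in the units of the state.
- sense(): the state, without advancing time (a new reading comes with each control period).
- vision.capture(name): name is "side" or "top"; returns the picture (480x640x3 uint8, red, green, blue); there is no depth.
- vision.calibration(name): a dict with "K" (3x3 intrinsics, pixels), "k1" (the pictures are not rectified: a ray, as slopes to the right and down, at radius r is drawn at 1 + k1 r^2 times it, then the intrinsics apply), "extrinsics" (4x4, takes a point from camera to world coordinates). Camera axes: x right, y up, looking along -z (the intrinsics and any distortion apply to the point x, -y, -z); pixel columns grow to the right and rows downward; lengths in mm; the calibration is good to about 2 mm. A picture is of the moment at which its call begins. calibration takes no time and is no camera call.
- job.finish_job(): hands the job in, once; it reports no verdict.
The state is a dict: "time_s": time; "joints": joint angles; "dq": joint speeds; "tau": joint torques, N m; "eef_pos": TCP position; "ee_rot": TCP orientation; "force": force on the tool from outside, world axes, zero at the start; "wrist_torque": the same for the moment, N m; "grip_width": opening from 0.0 (shut) to 1.0 (fully open).
Only numpy, scipy, OpenCV 4.12 (cv2) and the standard library are available. Lean on these libraries where they do the work, as an engineer would, in place of code of your own. Each camera call takes 0.05 s, during which the arm holds its last target.

## Task

Pick up the tapered feeler gauge by its handle, lay it flat on the bed of the bench press and slide it thin end first straight into the gap under the platen until it drags snugly between bed and platen: about 8 N more push than it takes to slide it freely on the bed, judged by feel, not forced. Then let go and leave it there, snug in the gap and flat on the bed, and leave everything else where it is.

Things in the scene. Friction and masses are not known exactly. Their poses are not given: they have to be found in the camera images.
- gauge: Loose steel feeler gauge, 20 mm wide, 0.18 kg. Origin: underside, below the handle's centre; x to the thin tip, z up. Handle: dark block 44 mm long (x -22 to 22), 36 high; grip across y from above. A 16 mm thick shank runs to x = 70 mm, then the top slopes 1 in 10 down to 4 mm at the tip. Starts flat on the table left or right of the press, tip away from the robot (yaw within 0.3 rad).
- tip (a point): Tip of the gauge's blade: middle of its lower edge, 190 mm along x from the gauge's origin.
- press: Fixed bench press, its gap facing the robot. Origin: on the table, below the middle of the gap's mouth; x points straight into the gap (away from the robot), z up. Its bed is a flat steel slab, top 40 mm above the table, 140 mm wide, from x = -200 mm (in front of the gap) to 120 mm; the gauge slides on it.
- mouth (a point): Middle of the gap's mouth, on the bed's top. The platen's front edge is right above, 8 to 14 mm up: set differently each time and not reported, so the blade first touches with its tip 40 to 100 mm past the mouth. The platen is sprung: it gives upwards from about 3 N, then 12 N per mm (10 mm of blade travel).
- head: Head of the press, fixed, origin and axes as the press: columns of 22 mm diameter at x = 40, y = -55 and 55 mm, a crossbeam up to 138 mm above the table, and below it the platen, 75 mm wide, 70 deep, 20 thick, the gap's roof. Snug is 1.5 to 8 N of squeeze on the blade, over 14 N is forcing; let go, the blade holds itself.
- bar: Loose parallel steel bar, 0.3 kg, not wanted: length, handle, origin and axes as the gauge, but its blade is 36 mm wide and 16 mm thick all the way to its end. It lies on the other side of the press. Leave it.
- bottle: White plastic bottle, 60 mm across and 150 mm high, loose, standing at the right of the table. Origin: centre of its underside. Leave it.
- weight: Brass balance weight, 40 mm across and 58 mm high, loose, standing at the left of the table. Origin: centre of its underside. Leave it.
Not all that is in view belongs to the job. Leave any yellow look-alike of the gauge alone.

How it is judged (in metres and radians):
On the way, in this order (a step that is already met when the one before it is completed fails the run):
1. the gauge has been picked up: raised at least 30 mm off the table (height (world z) of gauge above 0.03 m), for 0.1 s.
2. the blade's tip is well in the gap and the blade is squeezed between bed and platen with 1.5 to 8 N (x of tip in the frame of press above 0.025 m and contact force between gauge and head between 1.5 and 8 N), for 0.2 s.
At the end, for the whole second after the job is handed in: The gauge lies still and released, flat on the press's bed (upright within 3 degrees), pointing straight into the gap within 8 degrees, its tip 25 to 120 mm beyond the mouth and within 30 mm of the gap's middle line, and the platen squeezes it with 1.5 to 8 N (all of step 2 and x of tip in the frame of press below 0.12 m and y of tip in the frame of press between -0.03 and 0.03 m and z of tip in the frame of press between 0.036 and 0.045 m and angle between the x axis of gauge and the x axis of press, either way round below 0.15 rad and angle between gauge's own z axis and vertical below 0.06 rad and linear speed of gauge below 0.01 m/s); the robot touches nothing.
It fails at once if the gauge is forced: more than 14 N between it and the press's head or platen (contact force between gauge and head above 14 N).
It fails at once if the parallel bar, the bottle or the weight is moved more than 30 mm (distance of any of bar, bottle, weight from where it was at the start of the episode above 0.03 m).
It also fails if it takes over 64 s, if anything falls off the work surface, if the arm or the gripper's body presses on something with over 40 N, if the wrist force passes 120 N, or if a joint passes its speed limit or range.

## Working session

There is one attempt and no reset: what is moved stays moved. The work goes in short steps, Python scripts to look and compute and a shell command to move; the robot and the scene stay as the last step left them, time stands still between calls to the robot, and variables do not carry over. Pictures are saved under pics/ and viewed, and the job is handed in when it is done.

```bash
mkdir -p pics
python3 - <<'E'
from rig import sense, vision, job
import cv2
s=sense(); print(s)
for n in("top","side"):
    im=vision.capture(n); cv2.imwrite(f"pics/{n}0.png",im[:,:,::-1]); c=vision.calibration(n); print(n,c)
E
```

```text
{'time_s': 0.0, 'joints': array([ 9.82575875e-01,  3.13458587e-01,  1.49842247e+00, -8.04896927e-06,
        1.33099496e+00, -2.23387561e-01]), 'dq': array([ 0.00020318,  0.0001786 , -0.00030552,  0.00047392, -0.00158228,
       -0.00117851]), 'tau': array([-6.34415610e-04, -4.12270081e+01, -2.59744442e+01, -2.54200258e-04,
        4.20377110e-03,  3.03721959e-05]), 'eef_pos': array([187.18112658, 490.22993245, 230.73618298]), 'ee_rot': array([ 0.58198641, -0.40117205,  0.58282724,  0.40083066]), 'force': array([ 0.37139034,  0.72878323, -0.01288824]), 'wrist_torque': array([0.03325427, 0.00114177, 0.04467271]), 'grip_width': 1.002862838381549}
top {'K': array([[554.41517033,   0.        , 312.34757194],
       [  0.        , 554.41517033, 235.2359483 ],
       [  0.        ,   0.        ,   1.        ]]), 'k1': -0.1225489246198417, 'extrinsics': array([[-1.12511017e-02,  9.86244472e-01, -1.64909838e-01,
         2.58916252e+02],
       [-9.99932098e-01, -1.05963811e-02,  4.84941026e-03,
         1.46495153e+01],
       [ 3.03525657e-03,  1.64953202e-01,  9.86296724e-01,
         1.60223072e+03],
       [ 0.00000000e+00,  0.00000000e+00,  0.00000000e+00,
         1.00000000e+00]])}
side {'K': array([[583.97074277,   0.        , 321.09313952],
       [  0.        , 583.97074277, 227.59516577],
       [  0.        ,   0.        ,   1.        ]]), 'k1': -0.1080120963445817, 'extrinsics': array([[-9.97881836e-01,  4.75121706e-02, -4.44346240e-02,
         4.49540428e+02],
       [-6.50277050e-02, -7.09639877e-01,  7.01557298e-01,
         9.60229914e+02],
       [ 1.79992900e-03,  7.02960766e-01,  7.11226350e-01,
         1.03096498e+03],
       [ 0.00000000e+00,  0.00000000e+00,  0.00000000e+00,
         1.00000000e+00]])}
```

View pics/top0.png

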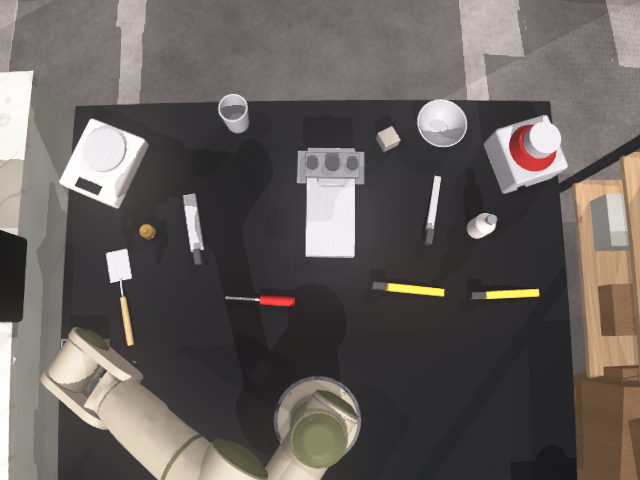

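View pics/side0.png

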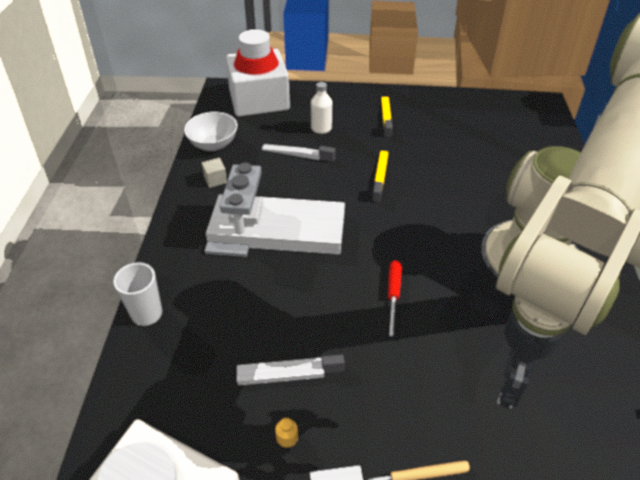

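Candidates, by top-view pixel:
- narrow grey piece with a dark handle at (433,210)
- wider grey piece at (194,230), which looks like the bar
- yellow look-alikes at (410,289) and (505,294)

The narrow one at (433,210) fits the gauge. I'll check it in a close crop and measure it.

```bash
cat > h.py <<'E'
import numpy as np, cv2
from rig import sense, vision, job
def ray(n,u,v):
    c=vision.calibration(n);K=c["K"];k=c["k1"]
    d=np.array([(u-K[0,2])/K[0,0],(v-K[1,2])/K[1,1]]);p=d.copy()
    for _ in range(30): p=d/(1+k*(p@p))
    E=c["extrinsics"];return E[:3,3],E[:3,:3]@np.array([p[0],-p[1],-1.])
def onz(n,u,v,z):
    o,d=ray(n,u,v);return o+d*(z-o[2])/d[2]
def proj(n,P):
    c=vision.calibration(n);K=c["K"];E=c["extrinsics"]
    q=E[:3,:3].T@(np.array(P,float)-E[:3,3]);p=np.array([q[0],-q[1]])/-q[2];p=p*(1+c["k1"]*(p@p))
    return K[0,0]*p[0]+K[0,2],K[1,1]*p[1]+K[1,2]
E
python3 - <<'E'
import cv2,numpy as np
a=cv2.imread("pics/top0.png");b=cv2.imread("pics/side0.png")
def c(im,x,y,w,h,s): return cv2.resize(im[y:y+h,x:x+w],None,fx=s,fy=s,interpolation=cv2.INTER_CUBIC)
t1=c(a,405,165,50,90,6)  # 300x540
t2=c(b,255,135,90,35,5)
t3=c(b,230,345,120,45,4)
o=np.zeros((560,790,3),np.uint8);o[:540,:300]=t1;o[:175,310:760]=t2;o[200:380,310:790]=t3
cv2.imwrite("pics/crop1.png",o)
p=np.zeros((600,790,3),np.uint8)
q=c(a,285,140,90,125,4);p[:500,:360]=q
q=c(b,195,155,160,105,2.6);p[:q.shape[0],365:365+q.shape[1]]=q
cv2.imwrite("pics/crop2.png",p)
E
```

```text
(no output)
```

View pics/crop1.png

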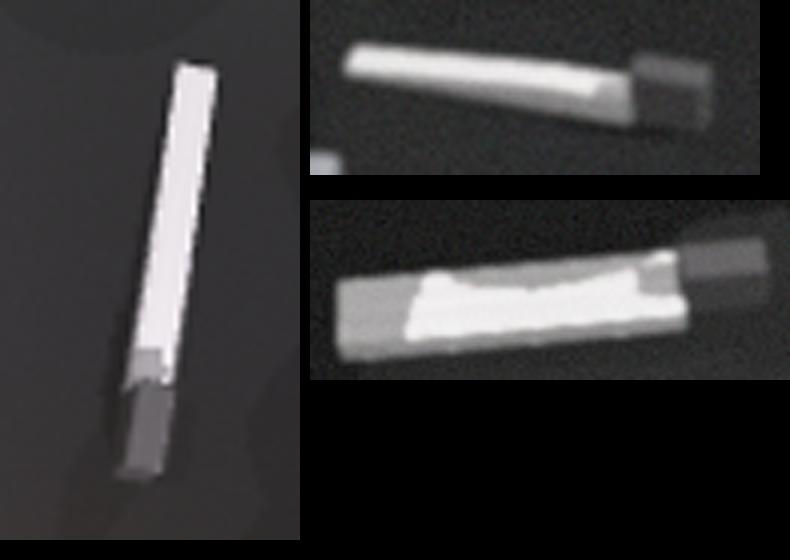

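View pics/crop2.png

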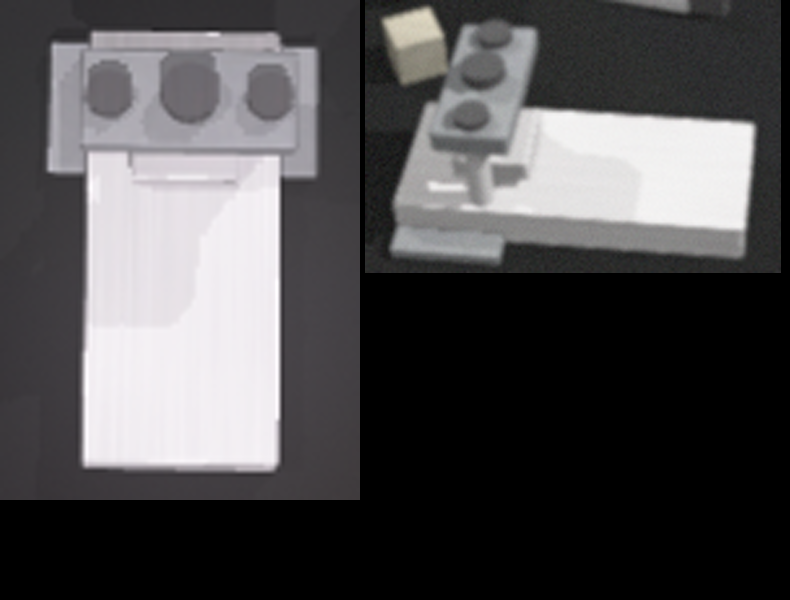

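Run:
```python
from h import *
np.set_printoptions(precision=1,suppress=True)
f=lambda x,y:(405+(x+.5)/6-.5,165+(y+.5)/6-.5)
for n,p,z in [("tipL",(178,63),4),("tipR",(217,67),4),("tipRbot",(217,67),0),("hFarL",(138,380),36),("hFarR",(175,384),36),("hNearL",(124,464),36),("hNearR",(161,468),36),("hNearbotL",(118,475),0),("hNearbotR",(158,478),0)]:
    print(n,onz("top",*f(*p),z))
g=lambda x,y:(285+(x+.5)/4-.5,140+(y+.5)/4-.5)
for n,p,z in [("bedFL",(82,466),40),("bedFR",(278,469),40),("bedBL",(92,33),40),("bedBR",(278,33),40),("platL",(132,183),51),("platR",(238,183),51),("beamFL",(81,149),138),("beamFR",(297,149),138),("beamBL",(85,46),138),("beamBR",(297,51),138)]:
    print(n,onz("top",*g(*p),z))
s=lambda x,y:(195+(x-365)/2.6,155+y/2.6)
for n,p,z in [("s bedFfar",(755,124),40),("s bedFnear",(743,230),40),("s bedBnear",(393,207),40)]:
    print(n,onz("side",*s(*p),z))
s=lambda x,y:(255+(x-310)/5,135+y/5)
for n,p,z in [("s tip far",(357,43),4),("s tip near",(345,66),4),("tip near bot",(345,76),0),("hTop far far",(636,53),36),("h top near tip",(633,80),36),("h top end",(714,66),36),("h end near",(710,95),36)]:
    print(n,onz("side",*s(*p),z))
```

```text
tipL [ 705.3 -361.2    4. ]
tipR [ 703.1 -380.8    4. ]
tipRbot [ 704.2 -381.8    0. ]
hFarL [ 538.6 -326.1   36. ]
hFarR [ 536.5 -344.    36. ]
hNearL [ 497.8 -317.4   36. ]
hNearR [ 495.7 -335.3   36. ]
hNearbotL [ 497.9 -321.8    0. ]
hNearbotR [ 496.2 -341.6    0. ]
bedFL [460.2  28.2  40. ]
bedFR [ 456.5 -111.    40. ]
bedBL [781.   17.9  40. ]
bedBR [ 779.8 -119.1   40. ]
platL [663.9  -9.8  51. ]
platR [663.1 -86.3  51. ]
beamFL [665.5  26.  138. ]
beamFR [ 664.1 -121.5  138. ]
beamBL [738.9  22.6 138. ]
beamBR [ 734.  -123.4  138. ]
s bedFfar [ 457.7 -108.3   40. ]
s bedFnear [463.3  31.5  40. ]
s bedBnear [782.3  24.3  40. ]
s tip far [ 699.5 -382.7    4. ]
s tip near [ 703.5 -360.7    4. ]
tip near bot [ 703.2 -356.6    0. ]
hTop far far [ 535.1 -341.8   36. ]
h top near tip [ 535.1 -317.4   36. ]
h top end [ 491.1 -333.    36. ]
h end near [ 492.1 -306.9   36. ]
```

```bash
cat >> h.py <<'E'
from scipy.spatial.transform import Rotation as R
np.set_printoptions(precision=3,suppress=True)
def Rt(yaw,flip=False):
    x=np.array([0,0,-1.]);z=np.array([-np.sin(yaw),np.cos(yaw),0])*(-1 if flip else 1)
    return R.from_matrix(np.stack([x,np.cross(z,x),z],1))
def plan(pos,yaw,flip=False):
    s=sense();q=s["ee_rot"];r=R.from_quat([q[1],q[2],q[3],q[0]])
    d=r.inv().apply(np.array(pos)-s["eef_pos"])/10
    t=(r.inv()*Rt(yaw,flip)).as_rotvec()
    print("t",s["time_s"],"pos",s["eef_pos"],"J",s["joints"]);print("turn",t,"shift cm",d, "F",s["force"],"grip",s["grip_width"])
    print(r.as_matrix())
E
python3 - <<'E'
from h import *
print("bottle",onz("side",321,131,0),onz("top",477,236,0))
for f in(0,1): plan([516,-329.5,200],-.215,f)
E
```

```text
bottle [ 540.528 -460.296    0.   ] [ 519.269 -481.354    0.   ]
t 0.1 pos [187.18  490.25  230.797] J [ 0.983  0.313  1.498  0.     1.331 -0.223]
turn [-0.15  -0.001 -0.   ] shift cm [  3.137 -59.964 -64.847] F [-0.371 -0.63  -0.186] grip 0.9979391428103829
[[-0.001 -0.934  0.357]
 [-0.001  0.357  0.934]
 [-1.     0.    -0.001]]
t 0.1 pos [187.18  490.25  230.797] J [ 0.983  0.313  1.498  0.     1.331 -0.223]
turn [ 2.992 -0.001  0.002] shift cm [  3.137 -59.964 -64.847] F [-0.371 -0.63  -0.186] grip 0.9979391428103829
[[-0.001 -0.934  0.357]
 [-0.001  0.357  0.934]
 [-1.     0.    -0.001]]
```

```bash
python3 -m pendant '[[0,0,0,0,-4,-4.32,1],[0,0,0,0,-8,-8.64,1],[0,0,0,0,-12,-12.96,1],[0,0,0,0,-16,-17.28,1],[0,0,0,0,-20,-21.6,1]]' 
python3 -m pendant '[[0,0,0,0,-4,-4.32,1],[0,0,0,0,-8,-8.64,1],[0,0,0,0,-12,-12.96,1],[0,0,0,0,-16,-17.28,1],[0,0,0,0,-20,-21.6,1]]' 
python3 -m pendant '[[0,0,0,0,-4,-4.32,1],[-0.05,0,0,0,-8,-8.64,1],[-0.1,0,0,0,-12,-12.96,1],[-0.15,0,0,0,-16,-17.28,1],[-0.15,0,0,0,-20,-21.6,1]]' 
python3 -c "
from h import *
plan([516,-329.5,100],-.215)
im=vision.capture('top');cv2.imwrite('pics/top1.png',im[:,:,::-1])
im=vision.capture('side');cv2.imwrite('pics/side1.png',im[:,:,::-1])
"
```

```text
time_s: 0.72
eef_pos: [297.3, 215.6, 231.2]
ee_rot: [0.582, -0.401, 0.582, 0.401]
force: [-0.4, 0.7, -0.4]
grip_width: 1.001
time_s: 1.35
eef_pos: [407.1, -57.8, 231.3]
ee_rot: [0.583, -0.401, 0.582, 0.401]
force: [1.1, -0.4, 0.6]
grip_width: 1.0
time_s: 1.98
eef_pos: [517.0, -330.8, 230.9]
ee_rot: [0.551, -0.443, 0.551, 0.444]
force: [-0.1, 0.7, 1.3]
grip_width: 0.994
t 1.975 pos [ 517.016 -330.754  230.932] J [-0.76   0.513  1.206  0.     1.423 -2.116]
turn [ 0.001  0.    -0.   ] shift cm [13.093  0.121  0.097] F [-0.092  0.663  1.327] grip 0.9941558800677478
[[-0.    -0.977  0.213]
 [ 0.     0.213  0.977]
 [-1.     0.     0.   ]]
```

```bash
python3 -m pendant '[[0,0,0,4,0.12,0.1,1],[0,0,0,8,0.12,0.1,1],[0,0,0,12,0.12,0.1,1],[0,0,0,16,0.12,0.1,1],[0,0,0,17,0.12,0.1,1]]' 
python3 -c "
from h import *
plan([516,-329.5,8],-.215)
im=vision.capture('top')[150:270,380:540];im2=vision.capture('side')[70:190,240:400]
o=np.vstack([cv2.resize(i,None,fx=2.5*1,fy=2.5,interpolation=2) for i in(im,im2)])
cv2.imwrite('pics/c2.png',o[:,:,::-1])
"
```

```text
time_s: 2.7
eef_pos: [514.7, -326.4, 59.1]
ee_rot: [0.55, -0.442, 0.551, 0.445]
force: [1.0, -0.1, 0.1]
grip_width: 0.997
t 2.7 pos [ 514.667 -326.367   59.116] J [-0.757  0.672  1.416  0.     1.058 -2.113]
turn [ 0.     0.002 -0.004] shift cm [ 5.11  -0.217 -0.29 ] F [ 0.983 -0.094  0.084] grip 0.9972916600601919
[[-0.003 -0.977  0.213]
 [ 0.003  0.213  0.977]
 [-1.     0.004  0.002]]
```

View pics/c2.png

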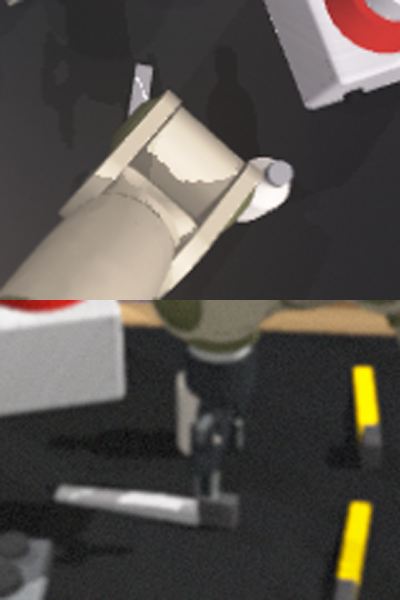

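```bash
python3 -m pendant '[[0,0,0,1.5,-0.1,-0.2,1],[0,0,0,3,-0.1,-0.2,1],[0,0,0,4.2,-0.1,-0.2,1],[0,0,0,5.0,-0.1,-0.2,1],[0,0,0,5.0,-0.1,-0.2,1]]' 
python3 -m pendant '[[0,0,0,0,0,0,0.6],[0,0,0,0,0,0,0.3],[0,0,0,0,0,0,0],[0,0,0,0,0,0,0],[0,0,0,0,0,0,0]]' 40
python3 -m pendant '[[0,0,0,0,0,0,0],[0,0,0,0,0,0,0],[0,0,0,0,0,0,0],[0,0,0,-1,0,0,0],[0,0,0,-2,0,0,0]]' 60
```

```text
time_s: 3.42
eef_pos: [516.1, -329.7, 10.7]
ee_rot: [0.551, -0.443, 0.551, 0.444]
force: [-0.7, -1.0, 0.0]
grip_width: 1.0
time_s: 4.05
eef_pos: [516.4, -330.1, 11.6]
ee_rot: [0.551, -0.444, 0.551, 0.443]
force: [-1.1, -0.2, 2.9]
grip_width: 0.225
time_s: 4.68
eef_pos: [516.0, -329.6, 31.5]
ee_rot: [0.551, -0.443, 0.551, 0.444]
force: [-0.4, -0.1, -2.3]
grip_width: 0.224
```

```bash
python3 -m pendant '[[0,0,0,-2,0,0,0],[0,0,0,-5,1,0,0],[0,0,0,-8,3,0,0],[0,0,0,-9.5,5,0,0],[0,0,0,-9.5,6,0,0]]'
python3 -m pendant '[[0,0,0,0,0.4,0,0],[0,0,0,0,0.4,0,0],[0,0,0,0,0.4,0,0],[0,0,0,0,0.4,0,0],[0,0,0,0,0.4,0,0]]'
python3 -c "
from h import *
plan([455,-41,126],-.027)
im=vision.capture('top')[130:330,280:540];im2=vision.capture('side')[50:270,180:440]
o=np.hstack([cv2.resize(i,(390,330),interpolation=2) for i in(im,im2)])
cv2.imwrite('pics/c3.png',o[:,:,::-1])
"
```

```text
time_s: 5.3
eef_pos: [457.3, -317.2, 127.6]
ee_rot: [0.551, -0.444, 0.551, 0.443]
force: [0.5, -0.0, -3.1]
grip_width: 0.221
time_s: 5.92
eef_pos: [453.8, -316.3, 126.1]
ee_rot: [0.551, -0.443, 0.551, 0.444]
force: [0.1, -0.0, -3.0]
grip_width: 0.223
t 5.925 pos [ 453.836 -316.252  126.149] J [-0.82   0.476  1.551  0.     1.115 -2.177]
turn [-0.188  0.    -0.   ] shift cm [ 0.018  5.751 26.918] F [ 0.089 -0.049 -3.026] grip 0.22322316311136464
[[-0.    -0.977  0.213]
 [ 0.     0.213  0.977]
 [-1.     0.     0.   ]]
```

View pics/c3.png

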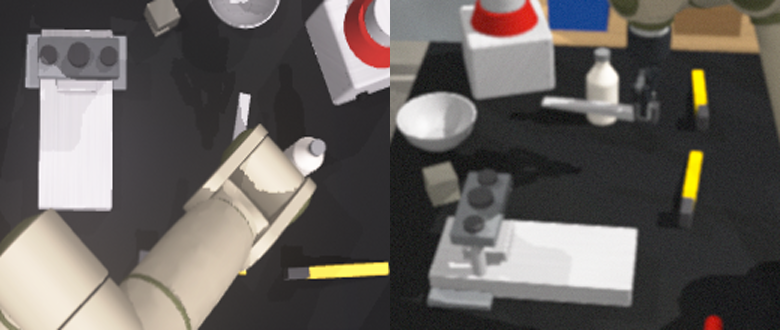

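```bash
python3 -m pendant '[[0,0,0,0,1,4,0],[-0.05,0,0,0,2,9,0],[-0.1,0,0,0,3.4,14.5,0],[-0.15,0,0,0,4.6,19.5,0],[-0.188,0,0,0,5.3,24.5,0]]'
python3 -m pendant '[[0,0,0,0,0,2,0],[0,0,0,0,0,2.4,0],[0,0,0,0,0,2.4,0],[0,0,0,0,0,2.4,0],[0,0,0,0,0,2.4,0]]'
python3 -c "
from h import *
plan([455,-41,126],-.027)
im=vision.capture('top');im2=vision.capture('side')
cv2.imwrite('pics/t4.png',im[:,:,::-1]);cv2.imwrite('pics/s4.png',im2[:,:,::-1])
o=np.hstack([cv2.resize(im[130:270,260:400],(390,390),interpolation=2),cv2.resize(im2[130:270,180:320+60],(400,280),interpolation=2)[:,:].copy() if 0 else cv2.resize(im2[120:260,200:340],(390,390),interpolation=2)])
cv2.imwrite('pics/c4.png',o[:,:,::-1])
"
```

```text
time_s: 6.65
eef_pos: [454.0, -64.0, 126.6]
ee_rot: [0.506, -0.494, 0.506, 0.493]
force: [1.3, -0.4, -1.3]
grip_width: 0.219
time_s: 7.28
eef_pos: [454.8, -42.2, 126.3]
ee_rot: [0.507, -0.493, 0.507, 0.493]
force: [-0.5, 0.5, -2.0]
grip_width: 0.22
t 7.275 pos [454.804 -42.24  126.256] J [-0.35   0.285  1.836 -0.     1.021 -1.893]
turn [-0.001 -0.    -0.   ] shift cm [ 0.026 -0.016  0.125] F [-0.466  0.455 -1.953] grip 0.22045468685332734
[[-0.    -1.     0.028]
 [-0.     0.028  1.   ]
 [-1.     0.    -0.   ]]
```

View pics/c4.png

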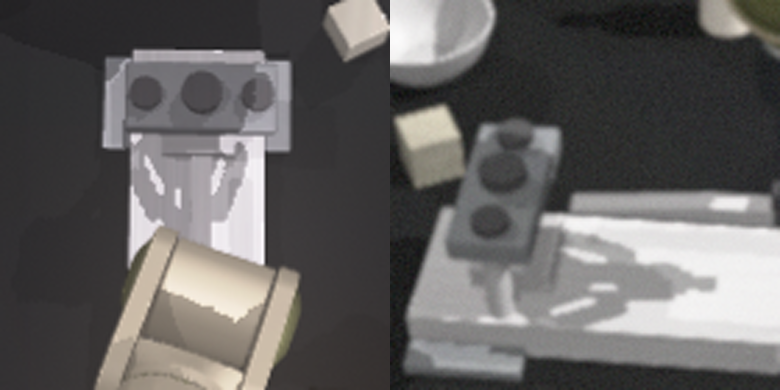

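Run:
```python
from h import *
im=cv2.imread("pics/s4.png");s=sense();p=s["eef_pos"];y=-.028
u=np.array([np.cos(y),np.sin(y),0]);l=np.array([-u[1],u[0],0]);b=np.array([p[0],p[1],p[2]-11.3])
x0,y0,k=220,150,4
o=cv2.resize(im[y0:y0+100,x0:x0+180],None,fx=k,fy=k,interpolation=2)
for d,w,z in[(190,-10,4),(190,10,4),(190,10,0),(70,10,16),(70,-10,16),(70,10,0),(22,10,36)]:
    q=proj("side",b+u*d+l*w+np.array([0,0,z]));cv2.circle(o,(int((q[0]-x0+.5)*k),int((q[1]-y0+.5)*k)),3,(0,0,255),-1)
cv2.imwrite("pics/c5.png",o)
```

```text
(no output)
```

View pics/c5.png

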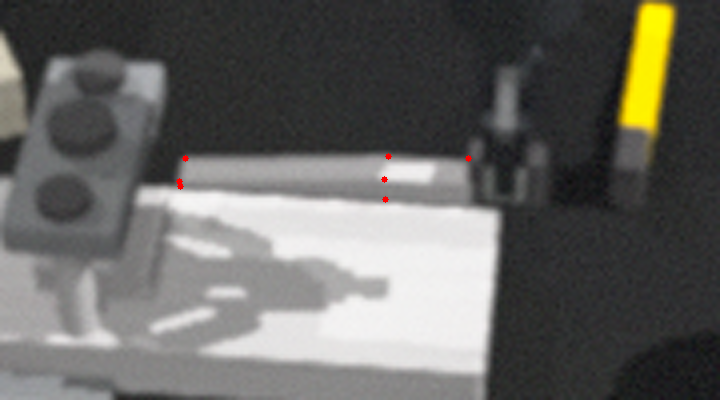

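The gauge is level in the hand and its tip is where predicted. Next I lower it onto the bed.

```bash
python3 -m pendant '[[0,0,0,2,0,0.1,0],[0,0,0,4,0,0.1,0],[0,0,0,6,0,0.1,0],[0,0,0,6.8,0,0.1,0],[0,0,0,7.0,0,0.1,0]]'
python3 -m pendant '[[0,0,0,0,0,0,0],[0,0,0,0.1,0,0,0],[0,0,0,0.2,0,0,0],[0,0,0,0.2,0,0,0],[0,0,0,0.2,0,0,0]]'
python3 -m pendant '[[0,0,0,0,0,0,0],[0,0,0,0.1,0,0,0],[0,0,0,0.2,0,0,0],[0,0,0,0.2,0,0,0],[0,0,0,0.2,0,0,0]]'
```

```text
time_s: 8.0
eef_pos: [454.9, -40.7, 56.3]
ee_rot: [0.507, -0.493, 0.507, 0.493]
force: [0.7, 0.1, -1.8]
grip_width: 0.216
time_s: 8.62
eef_pos: [454.8, -40.6, 54.3]
ee_rot: [0.507, -0.493, 0.507, 0.493]
force: [-0.9, 0.7, -2.1]
grip_width: 0.222
time_s: 9.25
eef_pos: [454.8, -40.6, 52.3]
ee_rot: [0.507, -0.493, 0.507, 0.493]
force: [0.5, 0.3, -2.0]
grip_width: 0.222
```

```bash
python3 -m pendant '[[0,0,0,0,0,0,0],[0,0,0,0.05,0,0,0],[0,0,0,0.05,0,0,0],[0,0,0,0.05,0,0,0],[0,0,0,0.05,0,0,0]]'
python3 -m pendant '[[0,0,0,0,0,0,0],[0,0,0,0.05,0,0,0],[0,0,0,0.05,0,0,0],[0,0,0,0.05,0,0,0],[0,0,0,0.05,0,0,0]]'
python3 -c "
from h import *
print(sense()['force'],sense()['wrist_torque'])
im=vision.capture('top');im2=vision.capture('side')
cv2.imwrite('pics/t6.png',im[:,:,::-1]);cv2.imwrite('pics/s6.png',im2[:,:,::-1])
o=np.hstack([cv2.resize(im[130:270,260:400],(390,390),interpolation=2),cv2.resize(im2[150:250,200:360],(410,390),interpolation=2)])
cv2.imwrite('pics/c6.png',o[:,:,::-1])
"
```

```text
time_s: 9.88
eef_pos: [454.8, -40.6, 51.8]
ee_rot: [0.507, -0.493, 0.507, 0.493]
force: [-0.8, -0.2, -1.4]
grip_width: 0.22
time_s: 10.5
eef_pos: [454.9, -40.6, 51.7]
ee_rot: [0.507, -0.493, 0.507, 0.493]
force: [-3.3, 0.5, 5.4]
grip_width: 0.221
[-3.323  0.472  5.358] [0.139 0.454 0.031]
```

View pics/c6.png

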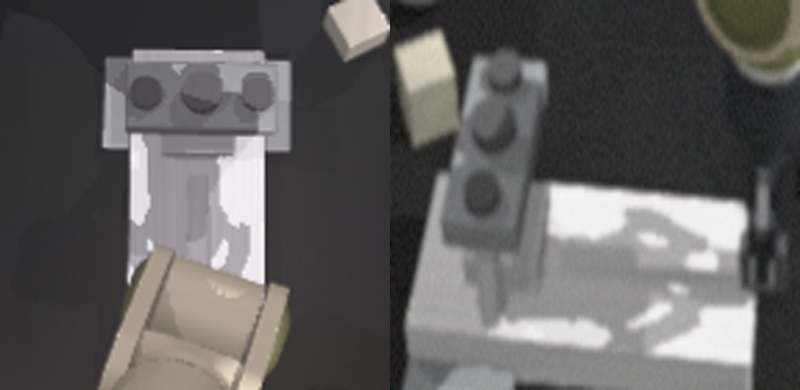

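```bash
python3 -m pendant '[[0,0,0,-0.03,0,0,0],[0,0,0,-0.03,-0.5,0,0],[0,0,0,-0.03,-1,0,0],[0,0,0,-0.03,-1.5,0,0],[0,0,0,-0.03,-2,0,0]]'
python3 -m pendant '[[0,0,0,0,-0.5,0,0],[0,0,0,0,-1,0,0],[0,0,0,0,-1.5,0,0],[0,0,0,0,-2,0,0],[0,0,0,0,-2.5,0,0]]'
python3 -m pendant '[[0,0,0,0,-0.1,0,0],[0,0,0,0,-0.2,0,0],[0,0,0,0,-0.3,0,0],[0,0,0,0,-0.4,0,0],[0,0,0,0,-0.5,0,0]]'
```

```text
time_s: 11.22
eef_pos: [475.0, -41.1, 51.7]
ee_rot: [0.506, -0.493, 0.507, 0.493]
force: [-4.6, -0.0, 6.0]
grip_width: 0.218
time_s: 11.85
eef_pos: [500.0, -41.8, 51.7]
ee_rot: [0.506, -0.493, 0.507, 0.493]
force: [-4.6, 1.1, 5.3]
grip_width: 0.224
time_s: 12.48
eef_pos: [504.8, -41.9, 51.7]
ee_rot: [0.507, -0.493, 0.507, 0.493]
force: [-5.7, 0.4, 5.7]
grip_width: 0.22
```

```bash
python3 -m pendant '[[0,0,0,-0.03,0,0,0],[0,0,0,-0.03,0,0,0],[0,0,0,-0.03,-0.1,0,0],[0,0,0,-0.03,-0.2,0,0],[0,0,0,-0.03,-0.2,0,0]]'
python3 -m pendant '[[0,0,0,0,-0.05,0,0],[0,0,0,0,-0.1,0,0],[0,0,0,0,-0.15,0,0],[0,0,0,0,-0.2,0,0],[0,0,0,0,-0.2,0,0]]'
```

```text
time_s: 13.1
eef_pos: [506.9, -42.0, 51.8]
ee_rot: [0.507, -0.493, 0.507, 0.493]
force: [0.7, 0.1, -2.1]
grip_width: 0.22
time_s: 13.72
eef_pos: [508.9, -42.0, 51.9]
ee_rot: [0.507, -0.493, 0.507, 0.493]
force: [-0.0, 0.1, -2.7]
grip_width: 0.222
```

```bash
python3 -m pendant '[[0,0,0,0.01,0,0,0],[0,0,0,0.01,-0.05,0,0],[0,0,0,0.01,-0.1,0,0],[0,0,0,0.01,-0.15,0,0],[0,0,0,0.01,-0.2,0,0]]'
python3 -m pendant '[[0,0,0,0.005,-0.05,0,0],[0,0,0,0.005,-0.1,0,0],[0,0,0,0.005,-0.15,0,0],[0,0,0,0.005,-0.2,0,0],[0,0,0,0.005,-0.2,0,0]]'
```

```text
time_s: 14.35
eef_pos: [510.8, -42.1, 51.8]
ee_rot: [0.507, -0.493, 0.507, 0.493]
force: [-0.4, -0.2, -2.1]
grip_width: 0.222
time_s: 14.98
eef_pos: [512.9, -42.2, 51.8]
ee_rot: [0.507, -0.493, 0.507, 0.493]
force: [0.6, 1.0, -1.7]
grip_width: 0.222
```

```bash
python3 -m pendant '[[0,0,0,0.005,-0.05,0,0],[0,0,0,0.005,-0.1,0,0],[0,0,0,0.005,-0.15,0,0],[0,0,0,0.005,-0.2,0,0],[0,0,0,0.005,-0.2,0,0]]'
python3 -m pendant '[[0,0,0,0.005,-0.05,0,0],[0,0,0,0.005,-0.1,0,0],[0,0,0,0.005,-0.15,0,0],[0,0,0,0.005,-0.2,0,0],[0,0,0,0.005,-0.2,0,0]]'
```

```text
time_s: 15.6
eef_pos: [514.9, -42.2, 51.7]
ee_rot: [0.507, -0.493, 0.507, 0.493]
force: [-0.1, 0.6, -1.6]
grip_width: 0.216
time_s: 16.23
eef_pos: [516.9, -42.3, 51.7]
ee_rot: [0.507, -0.493, 0.507, 0.493]
force: [-0.8, 0.8, 0.2]
grip_width: 0.225
```

```bash
python3 -m pendant '[[0,0,0,0,-0.05,0,0],[0,0,0,0,-0.1,0,0],[0,0,0,0,-0.15,0,0],[0,0,0,0,-0.2,0,0],[0,0,0,0,-0.25,0,0]]'
python3 -m pendant '[[0,0,0,0,-0.05,0,0],[0,0,0,0,-0.1,0,0],[0,0,0,0,-0.15,0,0],[0,0,0,0,-0.2,0,0],[0,0,0,0,-0.25,0,0]]'
```

```text
time_s: 16.85
eef_pos: [519.3, -42.3, 51.7]
ee_rot: [0.507, -0.493, 0.507, 0.493]
force: [-3.6, 0.9, 1.9]
grip_width: 0.225
time_s: 17.48
eef_pos: [521.8, -42.4, 51.7]
ee_rot: [0.507, -0.493, 0.507, 0.493]
force: [-3.1, 1.4, 4.5]
grip_width: 0.224
```

```bash
python3 -m pendant '[[0,0,0,0,-0.05,0,0],[0,0,0,0,-0.1,0,0],[0,0,0,0,-0.15,0,0],[0,0,0,0,-0.2,0,0],[0,0,0,0,-0.25,0,0]]'
```

```text
time_s: 18.1
eef_pos: [524.3, -42.5, 51.7]
ee_rot: [0.507, -0.493, 0.507, 0.493]
force: [-5.1, 0.1, 4.7]
grip_width: 0.22
```

```bash
python3 -m pendant '[[0,0,0,-0.01,-0.05,0,0],[0,0,0,-0.01,-0.1,0,0],[0,0,0,-0.01,-0.15,0,0],[0,0,0,-0.01,-0.2,0,0],[0,0,0,-0.01,-0.2,0,0]]'
python3 -c "
from h import *
s=sense();print(s['force'],s['wrist_torque'])"
```

```text
time_s: 18.73
eef_pos: [526.4, -42.5, 51.7]
ee_rot: [0.507, -0.493, 0.507, 0.493]
force: [-2.6, 0.4, 1.8]
grip_width: 0.22
[-2.592  0.391  1.805] [0.069 0.271 0.042]
```

```bash
python3 -m pendant '[[0,0,0,-0.005,-0.05,0,0],[0,0,0,-0.005,-0.1,0,0],[0,0,0,-0.005,-0.15,0,0],[0,0,0,-0.005,-0.2,0,0],[0,0,0,-0.005,-0.25,0,0]]'
python3 -m pendant '[[0,0,0,0,-0.05,0,0],[0,0,0,0,-0.1,0,0],[0,0,0,0,-0.15,0,0],[0,0,0,0,-0.2,0,0],[0,0,0,0,-0.25,0,0]]'
```

```text
time_s: 19.35
eef_pos: [528.9, -42.6, 51.7]
ee_rot: [0.507, -0.493, 0.507, 0.493]
force: [-0.3, -0.5, -1.9]
grip_width: 0.217
time_s: 19.98
eef_pos: [530.9, -42.6, 51.7]
ee_rot: [0.506, -0.493, 0.507, 0.494]
force: [-4.1, 0.8, 0.2]
grip_width: 0.22
```

```bash
python3 -m pendant '[[0,0,0,0,-0.05,0,0],[0,0,0,0,-0.1,0,0],[0,0,0,0,-0.15,0,0],[0,0,0,0,-0.2,0,0],[0,0,0,0,-0.25,0,0]]'
python3 -c "
from h import *
s=sense();print(s['force'],s['wrist_torque'])"
```

```text
time_s: 20.6
eef_pos: [532.8, -42.5, 51.7]
ee_rot: [0.506, -0.492, 0.507, 0.494]
force: [-8.1, -0.1, 3.6]
grip_width: 0.223
[-8.094 -0.134  3.643] [-0.011  1.234 -0.031]
```

```bash
python3 -m pendant '[[0,0,0,0,0,0,0],[0,0,0,0,0,0,0],[0,0,0,0,0,0,0],[0,0,0,0,0,0,0],[0,0,0,0,0,0,0]]'
python3 -c "
from h import *
s=sense();print(s['force'],s['wrist_torque'])"
python3 -m pendant '[[0,0,0,0,-0.05,0,0],[0,0,0,0,-0.05,0,0],[0,0,0,0,-0.05,0,0],[0,0,0,0,-0.05,0,0],[0,0,0,0,-0.05,0,0]]'
python3 -c "
from h import *
s=sense();print(s['eef_pos'],s['force'],s['wrist_torque'])"
```

```text
time_s: 21.22
eef_pos: [532.9, -42.6, 51.7]
ee_rot: [0.506, -0.493, 0.507, 0.494]
force: [-8.3, 0.9, 2.4]
grip_width: 0.219
[-8.322  0.928  2.416] [ 0.051  1.114 -0.037]
time_s: 21.85
eef_pos: [533.2, -42.5, 51.7]
ee_rot: [0.506, -0.492, 0.507, 0.494]
force: [-8.6, -0.8, 2.8]
grip_width: 0.218
[533.191 -42.546  51.703] [-8.573 -0.819  2.839] [0.039 1.29  0.007]
```

Contact is clear: the push rose to about 8.6 N at fz 2.8, against about 2.6 N sliding freely. The pitching moment also jumped, and the motion lags the command. I estimate 4–5 N of squeeze, so I release here.

```bash
python3 -m pendant '[[0,0,0,0,0,0,0.3],[0,0,0,0,0,0,0.4],[0,0,0,0,0,0,0.5],[0,0,0,0,0,0,0.6],[0,0,0,0,0,0,0.6]]'
python3 -c "
from h import *
s=sense();print(s['force'],s['wrist_torque'])
im=vision.capture('side');cv2.imwrite('pics/s7.png',im[:,:,::-1]);cv2.imwrite('pics/c7.png',cv2.resize(im[140:260,190:370],None,fx=4,fy=4,interpolation=2)[:,:,::-1])"
```

```text
time_s: 22.48
eef_pos: [534.4, -42.7, 51.8]
ee_rot: [0.507, -0.493, 0.507, 0.493]
force: [-0.0, 0.8, 0.3]
grip_width: 0.598
[-0.004  0.839  0.341] [-0.015 -0.048  0.027]
```

View pics/c7.png

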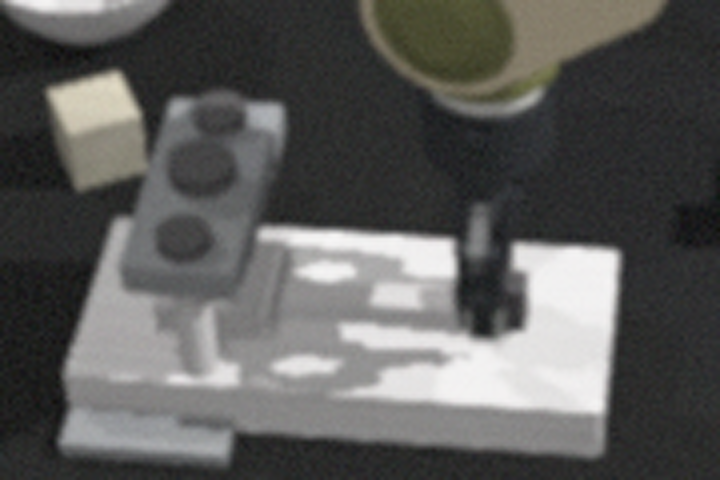

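```bash
python3 -m pendant '[[0,0,0,-0.5,0,0,0.6],[0,0,0,-1.5,0,0,0.6],[0,0,0,-3,0,0,0.6],[0,0,0,-5,0,0,0.6],[0,0,0,-8,0,0,0.6]]'
python3 -m pendant '[[0,0,0,-4,0,0,0.6],[0,0,0,-8,0,5,0.6],[0,0,0,-10,2,10,0.6],[0,0,0,-10,2,15,0.6],[0,0,0,-10,2,20,0.6]]'
python3 -m pendant '[[0,0,0,0,0,5,0.6],[0,0,0,0,0,10,0.6],[0,0,0,0,0,12,0.6],[0,0,0,0,0,12,0.6],[0,0,0,0,0,12,0.6]]'
python3 -c "
from h import *
s=sense();print(s['force'],s['eef_pos'])
im=vision.capture('side');t=vision.capture('top');cv2.imwrite('pics/s8.png',im[:,:,::-1]);cv2.imwrite('pics/t8.png',t[:,:,::-1])
o=np.zeros((560,800,3),np.uint8);a=cv2.resize(t[135:265,280:380],None,fx=4,fy=4,interpolation=2);o[:520,:400]=a
b=cv2.resize(im[150:260,195:355],None,fx=2.5,fy=2.5,interpolation=2);o[:b.shape[0],400:]=b
cv2.imwrite('pics/c8.png',o[:,:,::-1])"
```

```text
time_s: 23.15
eef_pos: [534.1, -42.7, 133.1]
ee_rot: [0.507, -0.493, 0.507, 0.493]
force: [-0.7, -0.1, 0.5]
grip_width: 0.601
time_s: 23.78
eef_pos: [519.4, 159.3, 233.4]
ee_rot: [0.507, -0.494, 0.506, 0.493]
force: [-0.4, -0.1, -0.5]
grip_width: 0.602
time_s: 24.4
eef_pos: [523.1, 276.5, 232.1]
ee_rot: [0.507, -0.493, 0.507, 0.493]
force: [0.4, -0.3, 0.9]
grip_width: 0.597
[ 0.354 -0.257  0.91 ] [523.088 276.48  232.136]
```

View pics/c8.png

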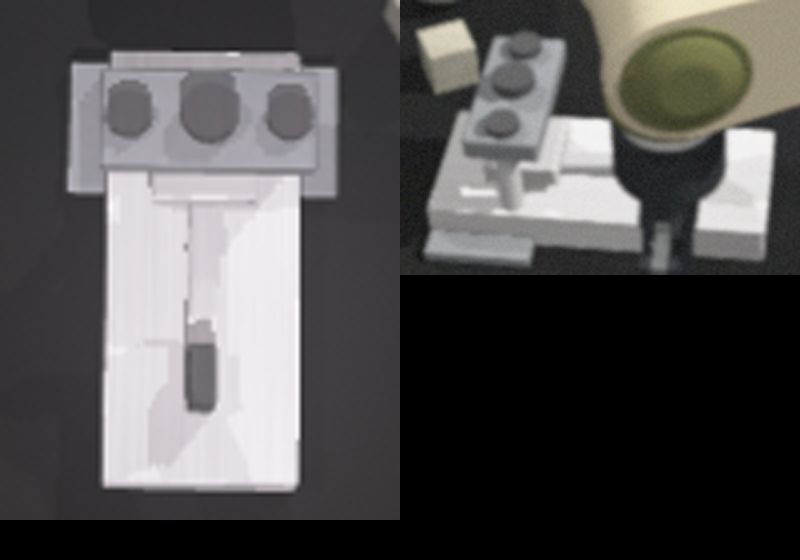

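View pics/t8.png

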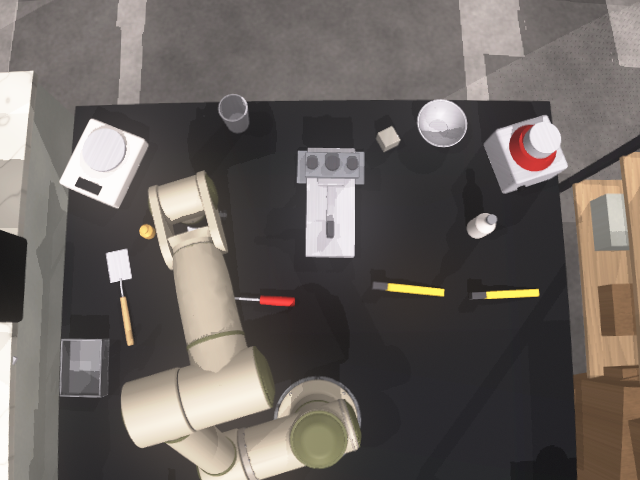

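Run:
```python
from h import *
g=lambda x,y:(280+(x+.5)/4-.5,135+(y+.5)/4-.5)
for n,p,z in[("far",(202,344),76),("near",(201,404),76),("bladeL@plat",(190,200),50),("bladeR",(222,200),50)]:print(n,onz("top",*g(*p),z))
```

```text
far [555.109 -43.173  76.   ]
near [512.477 -41.766  76.   ]
bladeL@plat [666.084 -37.297  50.   ]
bladeR [665.86  -60.396  50.   ]
```

```bash
python3 -c "
from rig import job
print(job.finish_job())"
```

```text
the job is handed in; nothing more can be done
None
```

I gripped the gauge by its handle, lifted it over, laid it flat on the press bed and slid it tip first into the gap. I stopped when it dragged, released it, moved the arm clear and handed in at about 24.5 s of the 64 s.

- **Drag:** the push at the end was 8.6 N. That is 7–8 N more than a very light slide (about 1 N), but only about 5.5 N more once I allow for the arm pressing down on the bed. From that and the distance pushed past first contact I estimate 4–5 N of squeeze. The squeeze can't be measured directly, so this is unconfirmed.
- **Position:** the last top picture has the handle's centre at x = 533.8 mm, against 533.2 mm before release, so it held its place. The tip is about 64 mm past the mouth. The gauge is within 0.01 rad of the press axis and about 2 mm off the middle line.
- **Flatness:** the gauge looked flat on the bed in the side view just after release. I did not measure its angle again after letting go.
- **Contact:** the force on the tool fell to about zero on release.
- **Other objects:** the bottle and weight look unmoved in the last top picture. The arm hid the bar there, so I could not check it, but the gripper stayed well above it.

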